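# Turn the vial block on the corner post and dock it

## Task

Load the vial block into the heater's dock, keeping it flat on the worktop. Push it up against the dock's corner post and turn it a quarter turn on the post, until it lies flat along the long fence with its keyway facing the key; then slide it into the dock and press it home, firmly (about 10 N on the contact pads for a moment, so that they bed) but without ever pushing or jamming it hard (keep below 25 N), and let go. Do not touch the vials or disturb the other things.

Things in the scene. Friction and masses are not known exactly. Their poses are not given: they have to be found in the camera images.
- block: Square aluminium vial block, 100 x 100 x 40 mm, about 0.6 kg, 16 bores in its top; too wide to grip; sliding it flat on the worktop takes 3 to 5 N. Origin: centre of its underside, z up. Its +x face has the keyway. At the start its +y face looks at the post, 15 to 65 mm off, and the keyway looks to the dock's -y side, all within 15 degrees; in the dock its axes are parallel to the dock's.
- keyway (a point): Mouth of the block's keyway at the worktop: middle of its +x face, 50 mm from the block's centre. The keyway is an upright slot 14 mm wide, 14 mm deep, through the whole height; the block's other three faces are plain and flat.
- dock: Dock of a block heater, fixed: an unyielding aluminium frame open above and on its -x side, a white housing (54 mm high) behind. Origin: on the worktop, where the block's origin stands when just home; x is the loading direction, y to its left, z up. Back wall at x = 58 mm, 46 mm high; the housing ends at x = 122 mm.
- fence (a point): Point on the worktop at the inner face of the long fence, at x = 0, y = +51.5 mm in the dock's frame. The fence is straight along the dock's x, 24 mm high, 8 mm thick, from the post (x = -155 mm) to the back wall.
- rail (a point): Point on the worktop at the entry end of the short rail's inner face, at x = -35, y = -51.5 mm in the dock's frame. The rail faces the fence, 24 mm high, and runs to the back wall; its mouth flares outward from here to x = -60 mm. The lane between is 103 mm wide, 3 mm more than the block.
- key (a point): Nose of the dock's key at the worktop, at x = 40, y = 0 mm in the dock's frame: a steel key 10 mm wide, 34 mm high, rounded nose, standing out from the middle of the back wall. It enters the keyway; a plain face would stop against it 10 mm short of home.
- post: Corner post of the dock: a fixed upright steel post with a free-turning white nylon sleeve, 16 mm across, 50 mm high, at the open end of the long fence, its sleeve flush with the fence's inner face. Origin: on its axis at the worktop, at x = -155, y = +59.5 mm in the dock's frame. A face that bears on it can slide along as on a roller.
- pads: Two copper contact pads, 26 mm wide, 8 to 32 mm above the worktop, 29 mm each side of the key, moving as one on stiff springs (together 9 N per mm, 3 mm travel to a hard stop). Origin: on the worktop below the middle of their front face, 50 mm ahead of the dock's origin when unpressed.
- vial_0: Small glass vial (12 mm across) standing fixed in a bore of the block, its cap 8 mm above the block's top. Origin: centre of its foot, 14 mm above the block's underside.
- vial_1: Small glass vial (12 mm across) standing fixed in a bore of the block, its cap 8 mm above the block's top. Origin: centre of its foot, 14 mm above the block's underside.
- vial_3: Small glass vial (12 mm across) standing fixed in a bore of the block, its cap 8 mm above the block's top. Origin: centre of its foot, 14 mm above the block's underside.
- spanner: Bystander, loose on the worktop: double open-ended spanner, 132 mm long. Origin: centre of its underside.
- timer: Bystander, loose on the worktop: small digital timer, 62 x 66 x 16 mm. Origin: centre of its underside.
- petri_dish: Bystander, loose on the worktop: flat clear dish, 64 mm across, beside the fixed cream-coloured instrument on the left, which is 250 mm high and 400 mm long; keep the arm clear of that. Origin: centre of its underside.
- log_book: Bystander, loose on the worktop: black notebook, 148 x 110 x 16 mm. Origin: centre of its underside.
- beaker: Bystander, loose on the worktop: small glass beaker, 46 mm across, 58 mm high. Origin: centre of its underside.
- syringe: Bystander, loose on the worktop: plastic syringe, 108 mm long. Origin: centre of its underside.
Not all that is in view belongs to the job. There is more than one size of the block; the job needs the larger.

How it is judged (in metres and radians):
On the way, in this order (a step that is already met when the one before it is completed fails the run):
1. the block, part way through its turn, bears on the corner post (contact force between block and post above 0.5 N and angle between the x axis of block and the x axis of dock, either way round between 0.4 and 1.1 rad), for 0.05 s.
2. the block is turned square and lies along the long fence (angle between the x axis of block and the x axis of dock, either way round below 0.05 rad and y of block in the frame of dock between -0.003 and 0.004 m), for 0.1 s.
3. the block is pressed home on the contact pads with at least 5 N (contact force between block and pads above 5 N and x of block in the frame of dock above -0.0015 m and angle between the x axis of block and the x axis of dock, either way round below 0.05 rad), for 0.2 s.
At the end, for the whole second after the job is handed in: The block stands flat and at rest in the dock with the key in its keyway: its origin within 2 mm of fully home along the dock (up to 4 mm beyond, pads pressed in), within 4 mm sideways, square to the dock within 0.05 rad (x of block in the frame of dock between -0.002 and 0.004 m and y of block in the frame of dock between -0.004 and 0.004 m and angle between the x axis of block and the x axis of dock, either way round below 0.05 rad and angle between block's own z axis and vertical below 0.04 rad and linear speed of block below 0.01 m/s and height (world z) of block below 0.004 m); the robot touches nothing.
It fails at once if the fingers push the block with more than 25 N (contact force between block and the fingers above 25 N).
It fails at once if the block bears on the dock with more than 30 N (contact force between block and dock above 30 N).
It fails at once if the block is lifted or tipped (height (world z) of block above 0.015 m or angle between block's own z axis and vertical above 0.15 rad).
It fails at once if a vial is touched (contact force between any of vial_0, vial_1, vial_3 and anything else above 1 N).
It fails at once if a bystander is shifted by more than 2 cm (distance of any of spanner, timer, petri_dish, log_book, beaker, syringe from where it was at the start of the episode above 0.02 m).
It also fails if it takes over 72 s, if anything falls off the work surface, if the arm or the gripper's body presses on something with over 40 N, if the wrist force passes 120 N, or if a joint passes its speed limit or range.

## Robot

A 7-joint arm with a two-finger parallel gripper is mounted at the origin on a cart in front of the work surface, level with it; the furniture and walls round the work are solid. World frame = base frame: x ahead of the robot, y to its left, z up, the work surface at z = 0. Lengths are in m, angles in degrees, forces in N, time in s.
With the tool pointing down it reaches from about 0.425 to 0.875 m from the base axis. Payload 4.7 kg.
Tool frame: the origin (TCP) lies midway between the tips of the shut fingers; the grasp point (between the pads) lies 19 mm behind it; y points along the fingers, x is the direction in which the jaws open and shut, and the axes are right-handed (so a half turn about y gives the same grasp; the last joint's range is limited). The gripper opens to 87 mm and grips with 3 to 60 N. Pads are 19 mm wide; open, the fingers measure 117 mm over their backs; the gripper's body (75 mm by 190 mm) begins 51 mm behind the grasp point.
Start: joints at [-66.515, 18.392, -4.016, 83.108, 1.295, 78.541, -3.26], TCP at [0.251, 0.6, 0.223] pointing down, gripper open.
Joint ranges: [-163.93, 163.93], [-17.29, 119.83], [-79.2, 71.16], [3.27, 140.29], [-89.18, 269.18], [5.43, 117.66], [-154.24, 154.24]. Speed limits (degrees/s): [147.25, 147.25, 180, 180, 180, 180, 180].

## Interface

Orientations are given as [roll, pitch, yaw] about the fixed x, y, z axes, in that order (R = Rz(yaw) Ry(pitch) Rx(roll)).
In Python, from cell import env gives the robot as it stands.
- The arm moves only by the tool carry_out, never from a script. Its argument "targets" is a list of rows, each a list of 2 entries, a list of its own where there are three numbers: the shift along the tool's x, y, z in mm, then the turn, a rotation vector about the tool's x, y, z in degrees. A call has 1 to 12 rows; each row shifts and turns the commanded pose from where the row before left it, along the tool's axes as they then stand; what a row does not reach is not made up. A row lasts 1/10 s, in which the tool goes at most 50 mm and 8.59 degrees, less where a joint would pass 70% of its speed; a pose out of reach is approached as far as the arm can. A call with a gripper value outside its range is refused whole. "jaw" is the opening, from 0 (shut) to 1 (fully open), set as the call begins (left out, the last holds). The fingers move at their own pace and stop on an object; "squeeze" is the grip in N (left out, the last holds). Time passes only in rows, so rows that do not move let the fingers close. It gives the time, the measured TCP pose, the force and the opening at its end, in the units of the state.
- env.get_obs(): the state, without advancing time (a new reading comes with each control period).
- env.read_camera(name): name is "scene" or "top" or "wrist"; returns the picture (480x640x3 uint8, red, green, blue); there is no depth.
- env.get_calibration(name): a dict with "fx", "fy", "cx", "cy" (pixels), "R" (3x3) and "t" (3): a world point X has camera coordinates R X + t; the wrist camera has in their place "hand_eye" (4x4, takes a point from camera to tool coordinates, whose origin is the TCP and whose axes are the tool frame's). Camera axes: x right, y down, z forward; pixel columns grow to the right and rows downward; lengths in m; the calibration is good to about 2 mm. A picture is of the moment at which its call begins: read the wrist's pose just before it. get_calibration takes no time and is no camera call.
- env.sign_off(): hands the job in, once; it reports no verdict.
Trained networks look in the newest picture that a camera, given by its name, has taken for a name from the list of things; names that differ only in an ending like _2 or _b are one class to them, and where a whole thing is asked for, a point or a joint stands for the part that bears it (a point fixed in the world has none). Each returns a list of dicts, best first, with "p" (0 to 1); they miss things now and then, are a little off and sometimes report something else, mostly with a low value. They report only what shows in the picture. A call takes as long as a camera call. They do not tell look-alikes from the thing itself.
- env.outline_of(camera, label): "mask" (480x640 bool, what is visible of it) and "xy" ([column, row] in pixels, amid what is visible of it).
The state is a dict: "time_s": time; "qpos": joint angles; "joint_velocities": joint speeds; "effort": joint torques, N m; "tool_pos": TCP position; "tool_rot": TCP orientation; "force": force on the tool from outside, world axes, zero at the start; "wrist_torque": the same for the moment, N m; "grip_width": finger opening in m.
Only numpy, scipy, OpenCV 4.12 (cv2) and the standard library are available. Lean on these libraries where they do the work, as an engineer would, in place of code of your own. Each camera call takes 0.05 s, during which the arm holds its last target.

## Working session

There is one attempt and no reset: what is moved stays moved. The work goes in short steps, Python scripts to look and compute and a tool call to move; the robot and the scene stay as the last step left them, time stands still between calls to the robot, and variables do not carry over. Pictures are saved under pics/ and viewed, and the job is handed in when it is done.

Besides the shell and the picture viewer there is one more tool, called after "Emit:" as name(argument=value, ...), one argument or row to a line, values as JSON. carry_out: Moves the arm, as the interface text tells. Its arguments: {"type":"object","properties":{"targets":{"type":"array","items":{"type":"array"}},"jaw":{"type":"number"},"squeeze":{"type":"number"}},"required":["targets"]}

```bash
ls; mkdir -p pics
python3 - <<'E'
from cell import env
import cv2,numpy as np
o=env.get_obs();print({k:np.round(v,3).tolist() for k,v in o.items()})
for n in ["scene","top"]:
    im=env.read_camera(n);cv2.imwrite(f"pics/{n}0.png",im[:,:,::-1])
    c=env.get_calibration(n);print(n,{k:np.round(v,4).tolist() for k,v in c.items()})
print(env.get_calibration("wrist"))
E
```

```text
pics
{'time_s': 0.0, 'qpos': [-66.515, 18.44, -4.014, 83.174, 1.294, 78.541, -3.258], 'joint_velocities': [0.03, -0.052, -0.008, 0.036, 0.022, -0.122, 0.023], 'effort': [-0.0, -49.13, -0.404, -31.251, -0.064, 0.044, 0.0], 'tool_pos': [0.25, 0.599, 0.221], 'tool_rot': [-90.005, 0.11, 67.325], 'force': [0.037, -0.498, -0.196], 'wrist_torque': [0.014, 0.007, -0.022], 'grip_width': 0.087}
scene {'fx': 457.4346, 'fy': 457.4346, 'cx': 318.3307, 'cy': 248.004, 'R': [[0.4585, -0.8887, -0.0047], [-0.6936, -0.3546, -0.627], [0.5556, 0.2907, -0.779]], 't': [-0.2653, 0.3869, 0.6106]}
top {'fx': 454.1229, 'fy': 454.1229, 'cx': 328.9072, 'cy': 239.2599, 'R': [[-0.013, -0.9997, -0.0216], [-0.9953, 0.015, -0.0952], [0.0955, 0.0203, -0.9952]], 't': [0.0083, 0.5577, 1.0523]}
{'fx': 391.5866503640462, 'fy': 391.5866503640462, 'cx': 323.0504826237547, 'cy': 236.48585232805297, 'hand_eye': array([[ 9.99999626e-01, -3.27025964e-04,  8.00457593e-04,
        -3.06839397e-04],
       [-8.61439036e-04, -2.96659708e-01,  9.54982867e-01,
        -1.61088625e-01],
       [-7.48406765e-05, -9.54983199e-01, -2.96659879e-01,
         8.18116870e-02],
       [ 0.00000000e+00,  0.00000000e+00,  0.00000000e+00,
         1.00000000e+00]])}
```

View pics/scene0.png

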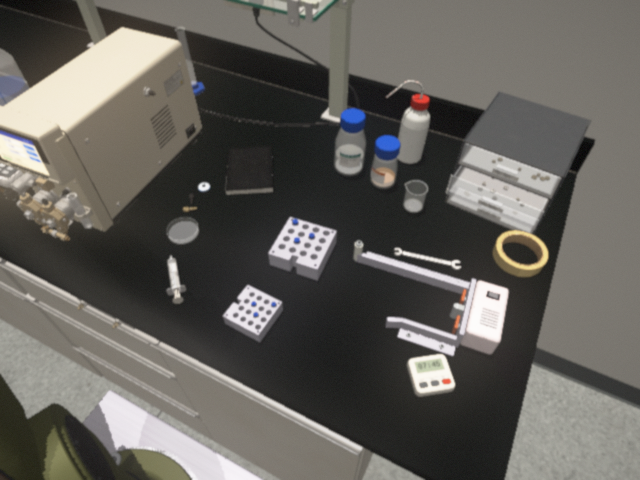

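View pics/top0.png

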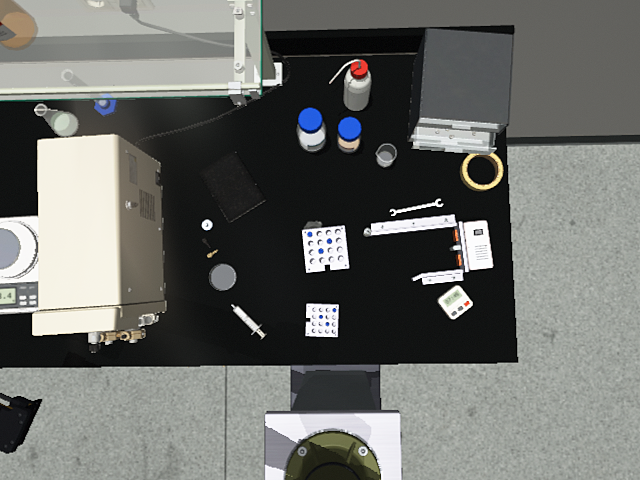

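Run:
```python
from cell import env
import cv2,numpy as np,pickle
out={}
for n in ["top","scene"]:
    im=env.read_camera(n)
    big=im.copy()
    for l in ["block","keyway","dock","fence","rail","key","post","pads","vial_0"]:
        r=env.outline_of(n,l); out[n,l]=r
        for q in r[:4]:
            m=q["mask"]; ys,xs=np.nonzero(m)
            print(n,l,round(q["p"],2),np.round(q["xy"],1),m.sum(),(xs.min(),xs.max(),ys.min(),ys.max()) if m.any() else None)
    out[n]=im
pickle.dump(out,open("o.pkl","wb"))
t=out["top"]; 
cv2.imwrite("pics/topz.png",cv2.resize(t[190:310,295:495],None,fx=4,fy=4,interpolation=cv2.INTER_CUBIC)[:,:,::-1])
t=out["scene"]; 
cv2.imwrite("pics/scz.png",cv2.resize(t[205:365,260:520],None,fx=3,fy=3,interpolation=cv2.INTER_CUBIC)[:,:,::-1])
```

```text
top block 0.89 [321.4 318.8] 998 (np.int64(305), np.int64(337), np.int64(304), np.int64(336))
top block 0.8 [322.2 248.6] 1777 (np.int64(302), np.int64(347), np.int64(226), np.int64(272))
top keyway 0.88 [317.9 320.4] 1046 (np.int64(304), np.int64(337), np.int64(303), np.int64(336))
top keyway 0.57 [325.  249.5] 1726 (np.int64(303), np.int64(347), np.int64(227), np.int64(271))
top dock 0.95 [451.8 239.6] 3297 (np.int64(363), np.int64(492), np.int64(215), np.int64(284))
top fence 0.76 [456.2 237. ] 3404 (np.int64(364), np.int64(492), np.int64(216), np.int64(284))
top rail 0.94 [456.1 235.6] 3242 (np.int64(364), np.int64(492), np.int64(215), np.int64(284))
top key 0.56 [457.3 238.7] 3427 (np.int64(363), np.int64(492), np.int64(215), np.int64(284))
top post 0.56 [365.7 233.9] 34 (np.int64(363), np.int64(369), np.int64(229), np.int64(235))
top post 0.33 [455.3 237.8] 3467 (np.int64(363), np.int64(491), np.int64(215), np.int64(284))
top pads 0.5 [455.7 256.2] 113 (np.int64(452), np.int64(460), np.int64(230), np.int64(265))
scene block 0.81 [255.8 313.6] 1971 (np.int64(224), np.int64(282),
[... 486 characters left out ...]
, np.int64(242), np.int64(355))
scene fence 0.71 [458.  312.5] 6107 (np.int64(354), np.int64(508), np.int64(241), np.int64(355))
scene rail 0.97 [458.7 314.3] 6074 (np.int64(354), np.int64(508), np.int64(241), np.int64(356))
scene key 0.68 [458.3 313.1] 6167 (np.int64(354), np.int64(508), np.int64(241), np.int64(356))
scene post 0.55 [359.5 248.2] 121 (np.int64(354), np.int64(362), np.int64(241), np.int64(260))
scene pads 0.71 [455.7 318.5] 140 (np.int64(452), np.int64(465), np.int64(290), np.int64(334))
scene pads 0.57 [428.5 261.5] 298 (np.int64(396), np.int64(459), np.int64(250), np.int64(269))
scene vial_0 0.63 [311.  236.1] 39 (np.int64(309), np.int64(314), np.int64(233), np.int64(240))
```

View pics/topz.png

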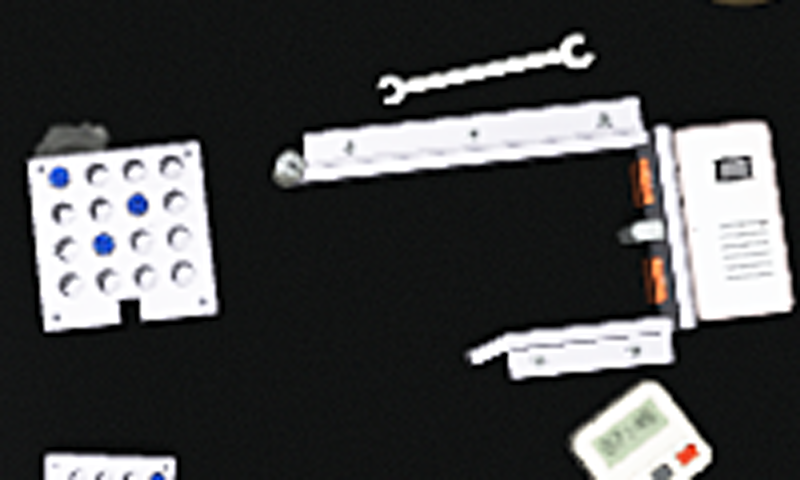

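View pics/scz.png

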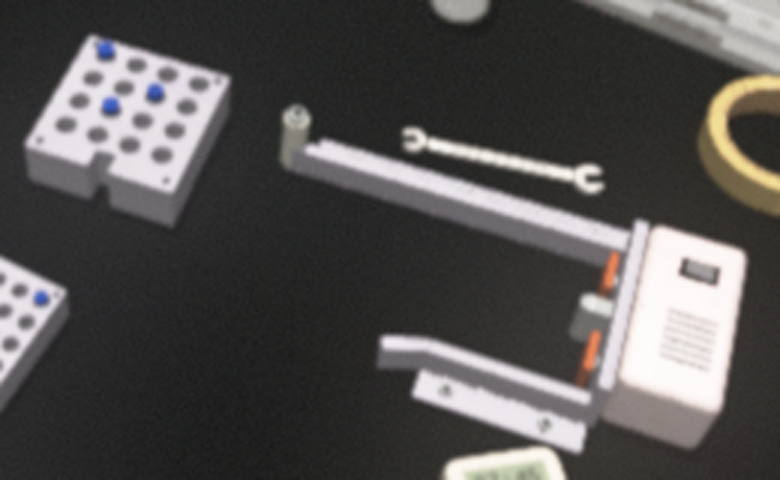

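```bash
cat > h.py <<'E'
import numpy as np,pickle
from scipy.optimize import least_squares
CAL=None
def cal():
    global CAL
    if CAL is None:
        from cell import env
        CAL={n:env.get_calibration(n) for n in["top","scene"]}
    return CAL
def proj(n,X):
    c=cal()[n];p=np.asarray(X)@np.array(c["R"]).T+np.array(c["t"])
    return np.stack([c["fx"]*p[...,0]/p[...,2]+c["cx"],c["fy"]*p[...,1]/p[...,2]+c["cy"]],-1)
def pose(q,P):
    P=np.asarray(P,float)/1000;c,s=np.cos(q[2]),np.sin(q[2])
    return np.stack([q[0]+c*P[...,0]-s*P[...,1],q[1]+s*P[...,0]+c*P[...,1],P[...,2]],-1)
def tp(p): return np.array([295+(p[0]+.5)/4-.5,190+(p[1]+.5)/4-.5])
def sp(p): return np.array([260+(p[0]+.5)/3-.5,205+(p[1]+.5)/3-.5])
E
python3 - <<'E'
from h import *
import cv2
o=pickle.load(open("o.pkl","rb"))
# block
bt=[((28,157),(-50,-50)),((197,142),(-50,50)),((216,312),(50,50)),((44,331),(50,-50))]
bs=[((91,36),(-50,-50)),((230,76),(-50,50)),((172,192),(50,50)),((27,146),(50,-50))]
def rb(q,T=True,S=True):
    r=[]
    if T:
        for p,b in bt: r+=list(proj("top",pose(q,(*b,40)))-tp(p))
    if S:
        for p,b in bs: r+=list(proj("scene",pose(q,(*b,40)))-sp(p))
    return np.array(r)
for a in[(1,1),(1,0),(0,1)]:
    s=least_squares(rb,[.5,0,np.pi],args=a);print("block",np.round(s.x,4),np.degrees(s.x[2]),np.abs(s.fun).max().round(2))
    if a==(1,1): B=s.x
# dock pts
D=[("top",(289,165),(-155,59.5,50)),("scene",(296,113),(-155,59.5,50)),("top",(508,333),(-35,-51.5,24)),("top",(622,233),(40,0,34)),("scene",(440,345),(-35,-51.5,24)),("scene",(580,299),(40,0,34))]
L=[("top",(768,124),(793,305),(122,30,54),(122,-30,54)),("top",(305,181),(640,148),(-140,51.5,0),(40,51.5,0)),("scene",(305,150),(620,248),(-140,51.5,24),(40,51.5,24)),("scene",(430,345),(585,397),(-30,-51.5,24),(40,-51.5,24))]
def rd(q,pr=False):
    r=[]
    for n,p,X in D:
        f=tp if n=="top" else sp
        e=proj(n,pose(q,X))-f(p); r+=list(e)
        if pr: print(n,X,e.round(2))
    for n,a,b,A,Bb in L:
        f=tp if n=="top" else sp
        a,b=f(a),f(b);t=(b-a)/np.linalg.norm(b-a);nn=np.array([-t[1],t[0]])
        e=[(proj(n,pose(q,X))-a)@nn for X in(A,Bb)];r+=e
        if pr: print(n,A,np.round(e,2))
    return np.array(r)
s=least_squares(rd,[.5,-.3,-np.pi/2],loss="soft_l1",f_scale=.7);d=s.x;print("dock",d.round(4),np.degrees(d[2]))
rd(d,True)
pickle.dump((B,d),open("fit.pkl","wb"))
R=np.array([[np.cos(d[2]),-np.sin(d[2])],[np.sin(d[2]),np.cos(d[2])]])
print("block in dock mm",R.T@(B[:2]-d[:2])*1e3,np.degrees(B[2]-d[2]))
for n in["top","scene"]:
    k=4
    im=cv2.resize(o[n],None,fx=k,fy=k,interpolation=cv2.INTER_CUBIC)[:,:,::-1].copy()
    def ln(q,pts,c):
        u=((proj(n,pose(q,pts))+.5)*k-.5).round().astype(int);cv2.polylines(im,[u.reshape(-1,1,2)],False,c,1,cv2.LINE_AA)
    for z in(0,40):ln(B,[(-50,-50,z),(-50,50,z),(50,50,z),(50,-50,z),(-50,-50,z)],(0,0,255))
    for z in(0,24):
        ln(d,[(-155,51.5,z),(58,51.5,z),(58,-51.5,z),(-35,-51.5,z)],(0,255,0))
    ln(d,[(58,51.5,46),(58,-51.5,46)],(255,0,255));ln(d,[(122,40,54),(122,-40,54)],(255,0,255))
    ln(d,[(40,-5,34),(40,5,34)],(0,0,255));ln(d,[(50,42,32),(50,16,32)],(255,0,0))
    th=np.linspace(0,6.3,20)
    for z in(0,50):ln(d,[(-155+8*np.cos(t),59.5+8*np.sin(t),z) for t in th],(0,255,0))
    im=im[190*k:310*k,295*k:495*k] if n=="top" else cv2.resize(im[205*k:365*k,260*k:520*k],(800,492),interpolation=cv2.INTER_AREA)
    cv2.imwrite(f"pics/ov_{n}.png",im)
E
```

```text
block [0.5348 0.0101 3.2344] 185.31609104553232 0.84
block [0.5351 0.0099 3.2287] 184.98987142477336 0.61
block [0.5347 0.0102 3.2393] 185.59863613301917 0.52
dock [ 0.5287 -0.248  -1.4797] -84.78254528235773
top (-155, 59.5, 50) [-0.12 -0.06]
scene (-155, 59.5, 50) [ 0.18 -0.25]
top (-35, -51.5, 24) [0.45 0.39]
top (40, 0, 34) [1.93 0.02]
scene (-35, -51.5, 24) [-3.93 -2.26]
scene (40, 0, 34) [-0.01  0.22]
top (122, 30, 54) [-0.05 -0.08]
top (-140, 51.5, 0) [0.98 0.43]
scene (-140, 51.5, 24) [0.53 0.39]
scene (-30, -51.5, 24) [-1.95 -1.92]
block in dock mm [-256.44419978   29.55279275] 270.09863632789006
```

View pics/ov_top.png

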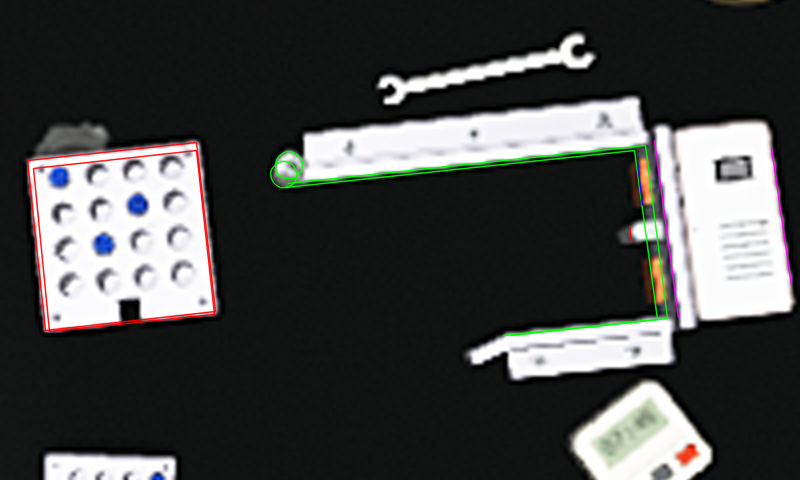

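View pics/ov_scene.png

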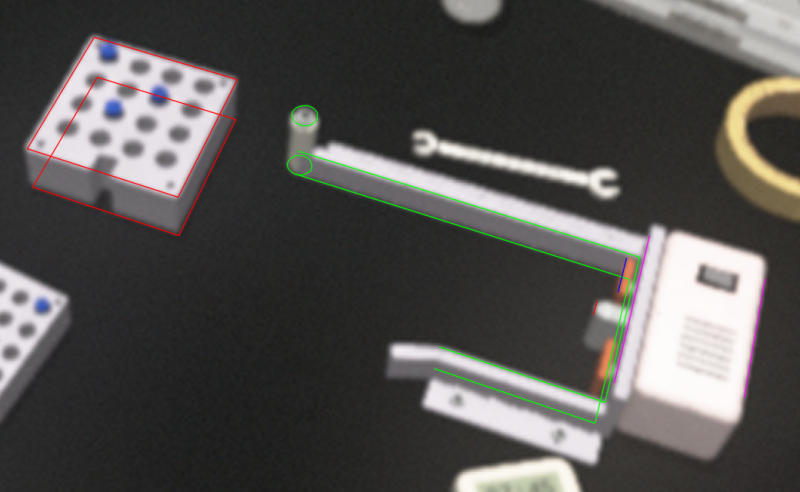

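Emit:
carry_out(
  targets=[
    [[0,-40,0],[0,0,0]],
    [[0,-40,0],[0,0,0]],
    [[0,-30,0],[0,0,0]],
    [[-5,0,-40],[0,5,0]],
    [[-10,0,-48],[0,5,0]],
    [[-10,0,-48],[0,5,0]],
    [[-10,0,-48],[0,5,0]],
    [[-10,0,-48],[0,5,0]],
    [[-10,0,-48],[0,5,0]],
    [[-10,0,-48],[0,5,0]],
    [[-10,0,-48],[0,5,0]],
    [[-10,0,-48],[0,5,0]],
  ],
  jaw=0.55,
  squeeze=20,
)

```text
time_s: 2.3
tool_pos: [0.4961, 0.2554, 0.3326]
tool_rot: [-90.0, -0.0, 22.1]
force: [0.9, 0.4, -0.3]
grip_width: 0.0479
```

Emit:
carry_out(
  targets=[
    [[-3,20,-40],[0,4.2,0]],
    [[-3,30,-40],[0,4.2,0]],
    [[-3,30,-40],[0,4.2,0]],
    [[-3,40,-40],[0,4.2,0]],
    [[0,40,0],[0,0,0]],
    [[0,40,0],[0,0,0]],
    [[0,20,0],[0,0,0]],
    [[0,0,0],[0,0,0]],
  ],
)

```text
time_s: 3.1
tool_pos: [0.5248, 0.105, 0.1142]
tool_rot: [-90.1, 0.4, 5.5]
force: [0.1, -0.0, -0.6]
grip_width: 0.0475
```

Run:
```python
from cell import env
import cv2
print(env.get_obs())
for n in ["wrist","top"]:
    im=env.read_camera(n);cv2.imwrite(f"pics/{n}1.png",im[:,:,::-1])
```

```text
{'time_s': 3.1, 'qpos': array([-34.21059495,   9.60117048,  21.97588512, 107.58710259,
        -3.93567015,  63.91962455,  -5.24480482]), 'joint_velocities': array([-0.32870013, -2.21509562,  0.15209751, -4.06902464,  0.57372663,
        1.8585739 , -0.3659953 ]), 'effort': array([  0.22878431, -34.69116569,   2.1818351 , -28.22886407,
        -0.09526639,  -0.33182614,   0.0507746 ]), 'tool_pos': array([0.52476539, 0.10504356, 0.1142124 ]), 'tool_rot': array([-90.08847406,   0.35966506,   5.51338331]), 'force': array([ 0.07071559, -0.04640254, -0.57374643]), 'wrist_torque': array([-0.06349976,  0.07583872, -0.03740884]), 'grip_width': 0.047494000144990355}
```

View pics/wrist1.png

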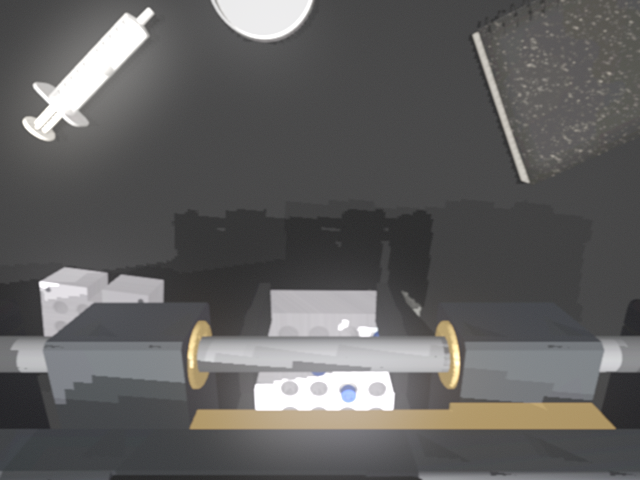

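View pics/top1.png

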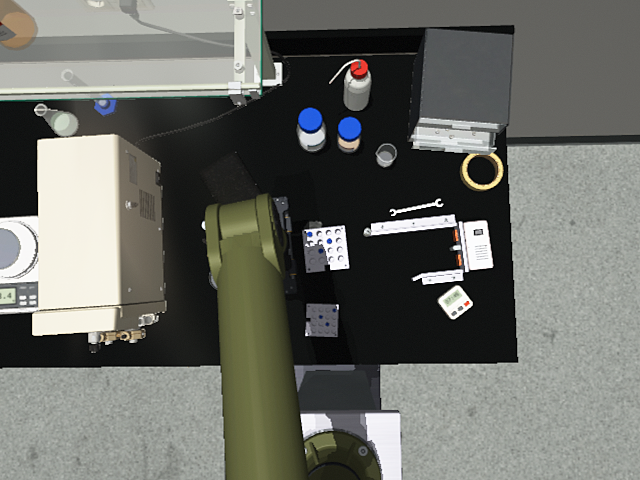

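Emit:
carry_out(
  targets=[
    [[0,40,0],[0,0,0]],
    [[0,40,0],[0,0,0]],
    [[0,10,0],[0,0,0]],
    [[0,0,0],[0,0,0]],
    [[0,0,0],[0,0,0]],
  ],
)

```text
time_s: 3.7
tool_pos: [0.5293, 0.1063, 0.0297]
tool_rot: [-90.0, -0.2, 5.5]
force: [0.2, 0.4, -0.0]
grip_width: 0.0479
```

Emit:
carry_out(
  targets=[
    [[-6,8,0],[0,0,0]],
    [[-6,7,0],[0,0,0]],
    [[0,0,-10],[0,0,0]],
    [[0,0,-10],[0,0,0]],
    [[0,0,-5],[0,0,0]],
    [[0,0,-3],[0,0,0]],
    [[0,0,-3],[0,0,0]],
    [[0,0,-3],[0,0,0]],
    [[0,0,-3],[0,0,0]],
    [[0,0,-3],[0,0,0]],
    [[0,0,0],[0,0,0]],
  ],
)

```text
time_s: 4.8
tool_pos: [0.5193, 0.0652, 0.0124]
tool_rot: [-90.0, -0.0, 5.6]
force: [-0.2, 2.6, -0.3]
grip_width: 0.048
```

Emit:
carry_out(
  targets=[
    [[0.8,0,-3],[0,0,0]],
    [[0.8,0,-3],[0,0,0]],
    [[0.8,0,-3],[0,0,0]],
    [[0.8,0,-3],[0,0,0]],
    [[0.8,0,-3],[0,0,0]],
    [[0.8,0,-3],[0,0,0]],
    [[0.8,0,-3],[0,0,0]],
    [[0.8,0,-3],[0,0,0]],
  ],
)

```text
time_s: 5.6
tool_pos: [0.528, 0.0414, 0.0124]
tool_rot: [-90.0, 0.0, 5.5]
force: [-2.2, 4.0, 2.8]
grip_width: 0.0479
```

```bash
cat > look.py <<'E'
import sys
from cell import env
import cv2,numpy as np
def look(tag,cams=("top","scene")):
    o=env.get_obs();print({k:np.round(o[k],4).tolist() for k in["time_s","tool_pos","tool_rot","force","grip_width"]})
    ims=[]
    for n in cams:
        im=env.read_camera(n)
        np.save(f"{n}.npy",im)
        c=im[190:310,295:495] if n=="top" else im[205:365,255:515]
        ims.append(cv2.resize(c,(800,480) if n=="top" else (800,492),interpolation=cv2.INTER_CUBIC)[:,:,::-1])
        cv2.imwrite(f"pics/{n}_{tag}.png",ims[-1])
look(sys.argv[1])
E
python3 look.py a
```

```text
{'time_s': 5.6, 'tool_pos': [0.528, 0.0414, 0.0124], 'tool_rot': [-89.9887, 0.0027, 5.5184], 'force': [-2.2038, 4.0209, 2.8333], 'grip_width': 0.0479}
```

View pics/top_a.png

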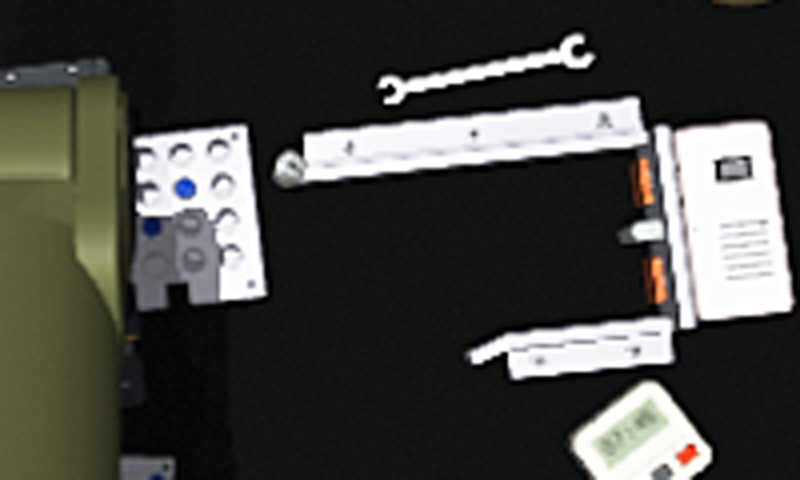

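View pics/scene_a.png

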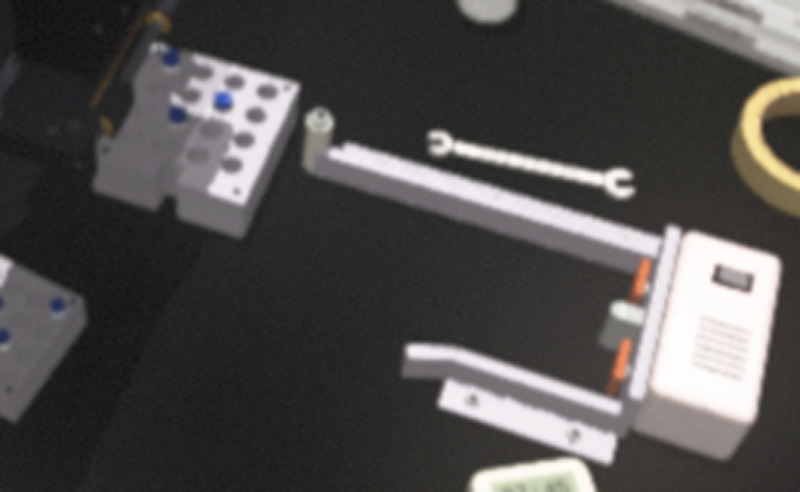

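Emit:
carry_out(
  targets=[
    [[-1.5,0,-2.5],[0,0,0]],
    [[-1.5,0,-2.5],[0,0,0]],
    [[-1.5,0,-2.5],[0,0,0]],
    [[-1.5,0,-2],[0,0,0]],
    [[-1,0,-1.5],[0,0,0]],
  ],
)

```text
time_s: 6.2
tool_pos: [0.522, 0.0296, 0.0124]
tool_rot: [-90.0, -0.0, 5.5]
force: [0.7, 2.6, -1.3]
grip_width: 0.0478
```

```bash
python3 look.py b
```

```text
{'time_s': 6.2, 'tool_pos': [0.522, 0.0296, 0.0124], 'tool_rot': [-90.0031, -0.0176, 5.5151], 'force': [0.718, 2.6469, -1.2888], 'grip_width': 0.0478}
```

View pics/top_b.png

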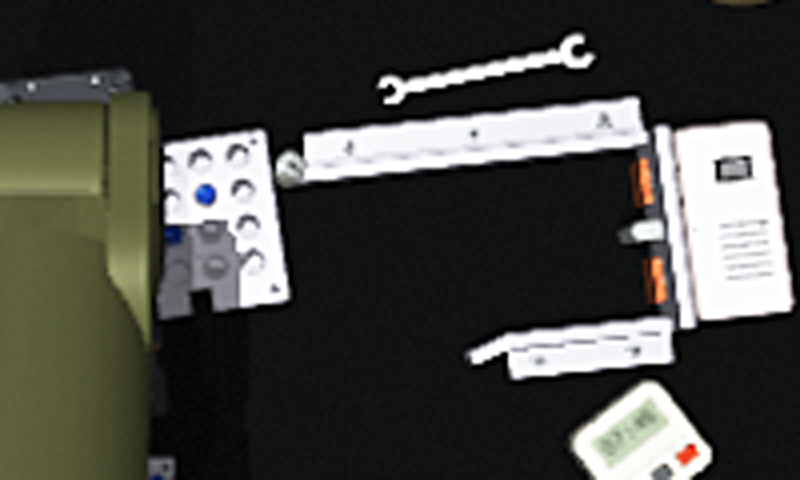

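View pics/scene_b.png

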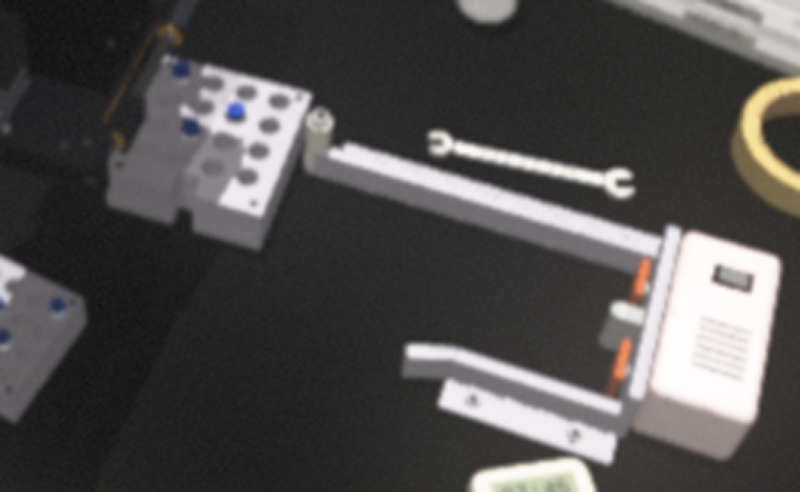

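Run:
```python
from h import *
B,d=pickle.load(open("fit.pkl","rb"))
ss=lambda p:np.array([255+(p[0]+.5)*260/800-.5,205+(p[1]+.5)*160/492-.5])
obs=[("top",(267,129),(-50,50,40)),("top",(290,301),(50,50,40)),("scene",(312,95),(-50,50,40)),("scene",(261,215),(50,50,40)),("scene",(261,249),(50,50,0))]
def r(q,w=(1,1)): return np.concatenate([w[n=="scene"]*(proj(n,pose(q,X))-(tp(p) if n=="top" else ss(p))) for n,p,X in obs])
for w in((1,1),(1,.02),(.02,1)):
    q=least_squares(r,[.53,-.03,3.23],args=(w,)).x
    print(q.round(4),np.degrees(q[2]),np.abs(r(q)).max())
    c,s=np.cos(q[2]),np.sin(q[2]);R=np.array([[c,-s],[s,c]])
    post=pose(d,(-155,59.5,0))[:2];T=np.array([.522,.0296])
    print("post body",R.T@(post-q[:2])*1e3,"tool body",R.T@(T-q[:2])*1e3,"post",post)
    t=np.radians(5.5);Rt=np.array([[np.cos(t),np.sin(t)],[-np.sin(t),np.cos(t)]])
    print("post in tool x,z",Rt@(post-T)*1e3)
```

```text
[ 0.5406 -0.0312  3.2556] 186.52927988068157 1.2443689440528942
post body [-26.61849003  60.4222155 ] tool body [ 11.54030763 -62.53757287] post [ 0.57389317 -0.08822318]
post in tool x,z [  40.36141111 -122.25448821]
[ 0.5402 -0.0327  3.2537] 186.4230202079117 1.7259378799862475
post body [-27.30958668  58.97791191] tool body [ 11.07718414 -63.91089646] post [ 0.57389317 -0.08822318]
post in tool x,z [  40.36141111 -122.25448821]
[ 0.5407 -0.0304  3.2619] 186.8942160093728 1.1106901289502389
post body [-26.01898249  61.37076173] tool body [ 11.35587412 -61.8295771 ] post [ 0.57389317 -0.08822318]
post in tool x,z [  40.36141111 -122.25448821]
```

Emit:
carry_out(
  targets=[
    [[0,0,-1],[0,0,0]],
    [[0,0,-1],[0,0,0]],
    [[0,0,-0.5],[0,0,0]],
    [[0,0,0],[0,0,0]],
  ],
)

```text
time_s: 6.7
tool_pos: [0.5223, 0.0276, 0.0124]
tool_rot: [-90.0, -0.0, 5.5]
force: [0.3, 3.4, -0.0]
grip_width: 0.048
```

Emit:
carry_out(
  targets=[
    [[0,0,-0.5],[0,0,0]],
    [[0,0,-0.5],[0,0,0]],
    [[0,0,-0.5],[0,0,0]],
    [[0,0,0],[0,0,0]],
  ],
)

```text
time_s: 7.1
tool_pos: [0.5225, 0.0258, 0.0124]
tool_rot: [-90.0, -0.0, 5.5]
force: [0.8, 4.1, 0.5]
grip_width: 0.0478
```

Emit:
carry_out(
  targets=[
    [[-8,0,-3.4],[0,-4,0]],
    [[-8,0,-3.4],[0,-4,0]],
    [[-8,0,-3.4],[0,-4,0]],
  ],
)

```text
time_s: 7.4
tool_pos: [0.5005, 0.012, 0.0124]
tool_rot: [-90.0, -0.0, 17.7]
force: [0.9, 3.8, 0.8]
grip_width: 0.048
```

```bash
python3 look.py c
```

```text
{'time_s': 7.4, 'tool_pos': [0.5005, 0.012, 0.0124], 'tool_rot': [-89.9937, -0.0336, 17.6989], 'force': [0.8665, 3.7997, 0.8314], 'grip_width': 0.048}
```

View pics/top_c.png

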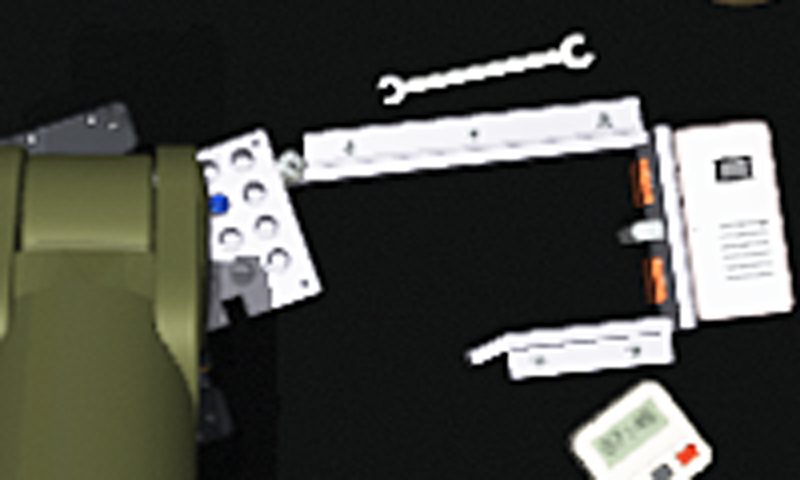

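View pics/scene_c.png

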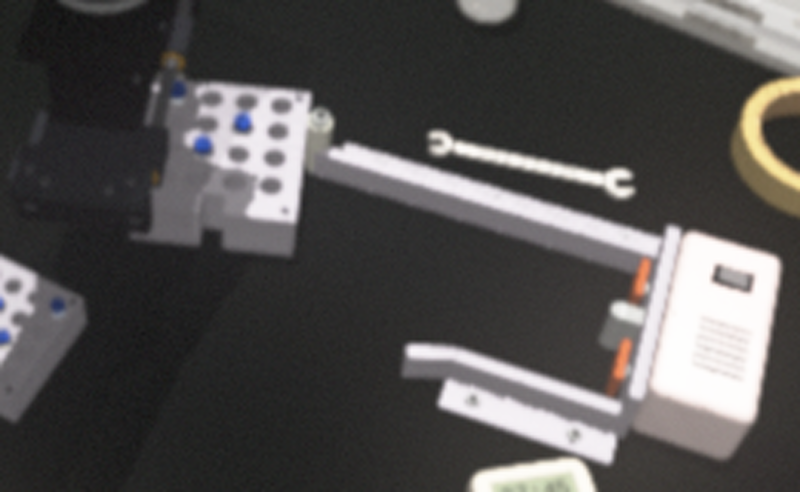

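Emit:
carry_out(
  targets=[
    [[-8.1,0,-3.2],[0,-4,0]],
    [[-8.1,0,-3.2],[0,-4,0]],
    [[-8.1,0,-3.2],[0,-4,0]],
    [[-8.1,0,-3.2],[0,-4,0]],
  ],
)

```text
time_s: 7.9
tool_pos: [0.4758, -0.0118, 0.0124]
tool_rot: [-89.9, -0.0, 33.6]
force: [0.0, 6.0, 1.5]
grip_width: 0.0478
```

Emit:
carry_out(
  targets=[
    [[-8.1,0,-3.4],[0,-4,0]],
    [[-8.1,0,-3.4],[0,-4,0]],
    [[-8.1,0,-3.4],[0,-4,0]],
    [[-8.1,0,-3.4],[0,-4,0]],
  ],
)

```text
time_s: 8.3
tool_pos: [0.4585, -0.0415, 0.0124]
tool_rot: [-89.8, -0.0, 49.7]
force: [-2.9, 9.4, 5.2]
grip_width: 0.0483
```

```bash
python3 look.py d
```

```text
{'time_s': 8.3, 'tool_pos': [0.4585, -0.0415, 0.0124], 'tool_rot': [-89.7719, -0.03, 49.6862], 'force': [-2.8908, 9.3861, 5.233], 'grip_width': 0.0483}
```

View pics/top_d.png

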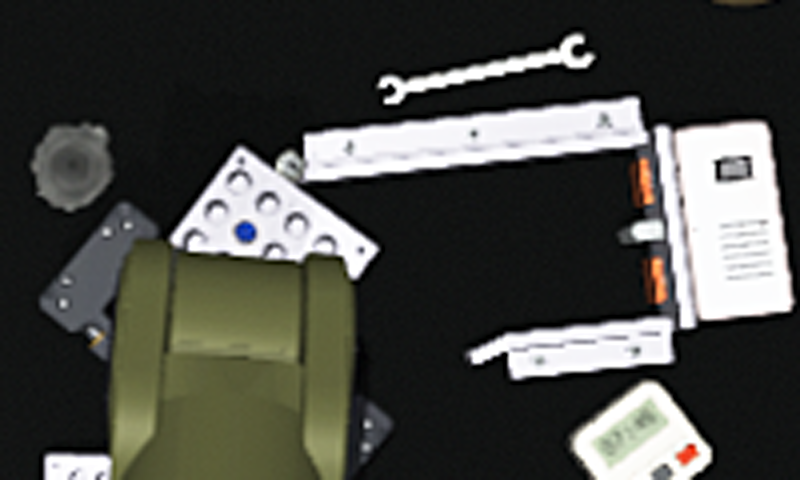

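View pics/scene_d.png

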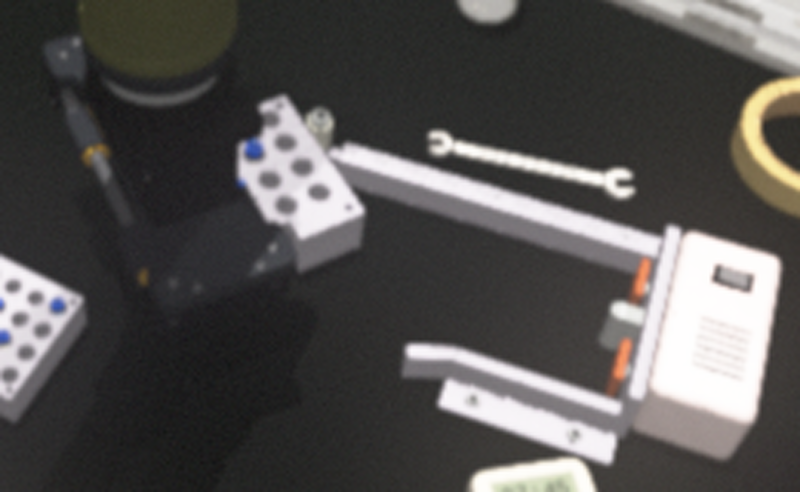

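Emit:
carry_out(
  targets=[
    [[-8.1,0,-3.1],[0,-4,0]],
    [[-8.1,0,-3.1],[0,-4,0]],
    [[-8.1,0,-3.1],[0,-4,0]],
    [[-8.1,0,-3.1],[0,-4,0]],
    [[-8.1,0,-3.1],[0,-4,0]],
  ],
)

```text
time_s: 8.9
tool_pos: [0.4483, -0.0856, 0.0114]
tool_rot: [-89.7, 0.1, 69.6]
force: [-4.2, 3.2, 1.5]
grip_width: 0.0479
```

Emit:
carry_out(
  targets=[
    [[-8.1,0,-3.3],[0,-4,0]],
    [[-8.1,0,-3.3],[0,-4,0]],
    [[-8.1,0,-3.3],[0,-4,0]],
    [[-8.1,0,-3.3],[0,-4,0]],
    [[0,0,0],[0,0,0]],
  ],
)

```text
time_s: 9.4
tool_pos: [0.4519, -0.1224, 0.0111]
tool_rot: [-89.6, 0.1, 85.4]
force: [-5.9, -0.1, 2.9]
grip_width: 0.0478
```

```bash
python3 look.py e
```

```text
{'time_s': 9.4, 'tool_pos': [0.4519, -0.1224, 0.0111], 'tool_rot': [-89.553, 0.072, 85.405], 'force': [-5.8886, -0.094, 2.9392], 'grip_width': 0.0478}
```

View pics/top_e.png

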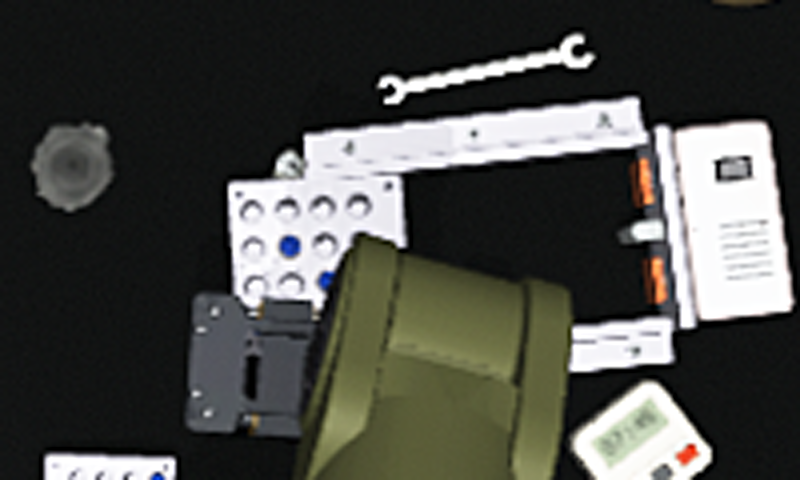

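View pics/scene_e.png

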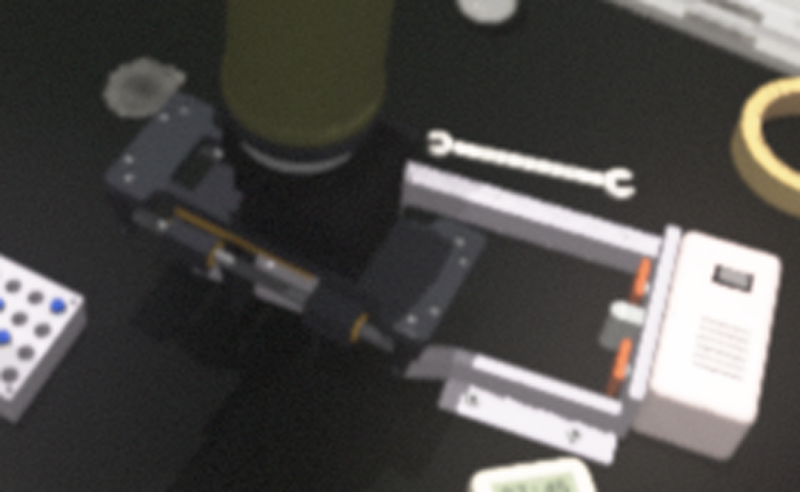

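Emit:
carry_out(
  targets=[
    [[-5,0,-2.2],[0,-2.5,0]],
    [[-5,0,-2.2],[0,-2.5,0]],
    [[-4,0,-1.8],[0,-2,0]],
    [[-3,0,-1.4],[0,-1.5,0]],
    [[0,0,0],[0,0,0]],
  ],
)

```text
time_s: 10.0
tool_pos: [0.4575, -0.1378, 0.0103]
tool_rot: [-89.4, -0.1, 93.9]
force: [-7.0, 3.4, 1.5]
grip_width: 0.048
```

Emit:
carry_out(
  targets=[
    [[-1,-1,-0.7],[0,-0.7,0]],
    [[-1,-1,-0.7],[0,-0.6,0]],
    [[0,0,-0.5],[0,0,0]],
    [[0,0,0],[0,0,0]],
  ],
)

```text
time_s: 10.4
tool_pos: [0.4579, -0.1391, 0.0114]
tool_rot: [-89.2, -0.2, 95.2]
force: [-8.5, 4.0, -0.7]
grip_width: 0.0478
```

```bash
python3 look.py f
```

```text
{'time_s': 10.4, 'tool_pos': [0.4579, -0.1391, 0.0114], 'tool_rot': [-89.1849, -0.1735, 95.2228], 'force': [-8.4915, 4.0, -0.7406], 'grip_width': 0.0478}
```

View pics/top_f.png

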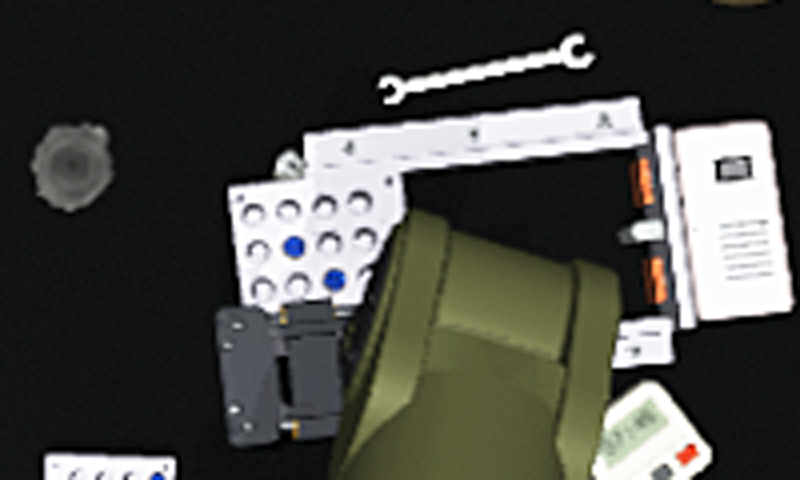

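```bash
python3 - <<'E'
import numpy as np,cv2
im=np.load("top.npy")
c=im[200:270,340:420]
cv2.imwrite("pics/topf2.png",cv2.resize(c,None,fx=8,fy=8,interpolation=cv2.INTER_CUBIC)[:,:,::-1])
c=im[215:285,345:405]
E
python3 - <<'E'
import numpy as np,cv2
im=np.load("top.npy")
c=im[215:270,345:405]
cv2.imwrite("pics/topf3.png",cv2.resize(c,None,fx=10,fy=10,interpolation=cv2.INTER_CUBIC)[:,:,::-1])
E
```

```text
(no output)
```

View pics/topf3.png

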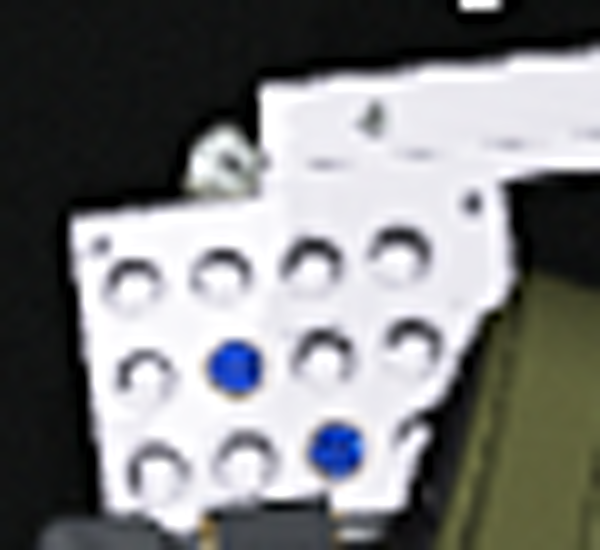

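Emit:
carry_out(
  targets=[
    [[0,0,8],[0,0,0]],
    [[0,0,15],[0,0,0]],
    [[0,-40,0],[0,0,0]],
    [[0,-40,0],[0,0,0]],
    [[0,-10,0],[0,8.5,0]],
    [[0,0,0],[0,8.5,0]],
    [[0,0,0],[0,8.5,0]],
    [[0,0,0],[0,8.5,0]],
    [[0,0,0],[0,8.5,0]],
    [[0,0,0],[0,8.5,0]],
    [[0,0,0],[0,8.5,0]],
    [[0,0,0],[0,8.5,0]],
  ],
)

```text
time_s: 11.7
tool_pos: [0.442, -0.1432, 0.1046]
tool_rot: [-90.1, -0.0, 26.8]
force: [1.1, -0.2, 0.1]
grip_width: 0.048
```

Emit:
carry_out(
  targets=[
    [[0,0,0],[0,8.5,0]],
    [[0,0,0],[0,8.5,0]],
    [[0,0,40],[0,5,0]],
    [[0,0,40],[0,0,0]],
    [[20,0,25],[0,0,0]],
    [[30,0,0],[0,0,0]],
    [[25,0,0],[0,0,0]],
    [[0,0,0],[0,0,0]],
  ],
)

```text
time_s: 12.5
tool_pos: [0.5066, -0.0314, 0.1048]
tool_rot: [-90.1, -0.2, 5.2]
force: [-0.1, -0.5, -0.3]
grip_width: 0.0474
```

```bash
python3 look.py g
```

```text
{'time_s': 12.5, 'tool_pos': [0.5066, -0.0314, 0.1048], 'tool_rot': [-90.1256, -0.1756, 5.2497], 'force': [-0.1467, -0.46, -0.2885], 'grip_width': 0.0474}
```

View pics/top_g.png

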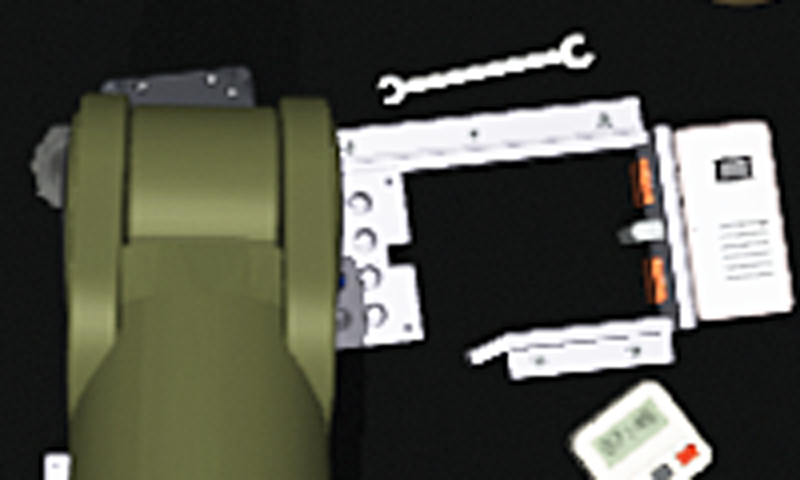

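View pics/scene_g.png

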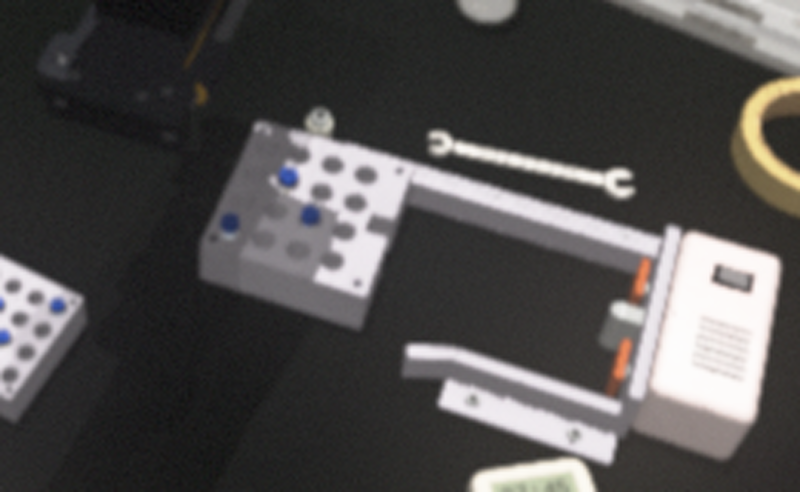

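Run:
```python
from h import *
B,d=pickle.load(open("fit.pkl","rb"))
ss=lambda p:np.array([255+(p[0]+.5)*260/800-.5,205+(p[1]+.5)*160/492-.5])
obs=[("top",(402,168),(50,50,40)),("top",(424,340),(50,-50,40)),("scene",(260,121),(-50,50,40)),("scene",(413,169),(50,50,40)),("scene",(367,293),(50,-50,40)),("scene",(202,245),(-50,-50,40)),("scene",(361,328),(50,-50,0)),("scene",(202,276),(-50,-50,0))]
def r(q,w=(1,1)): return np.concatenate([w[n=="scene"]*(proj(n,pose(q,X))-(tp(p) if n=="top" else ss(p))) for n,p,X in obs])
R=lambda a:np.array([[np.cos(a),-np.sin(a)],[np.sin(a),np.cos(a)]])
for w in((1,1),(1,.02),(.02,1)):
    q=least_squares(r,[.53,-.1,-1.48],args=(w,)).x
    print(q.round(4),np.degrees(q[2]-d[2]),np.abs(r(q)).max(),"in dock",R(d[2]).T@(q[:2]-d[:2])*1e3)
print(R(d[2]).T@(np.array([.5066,-.0314])-d[:2])*1e3)
```

```text
[ 0.5176 -0.1087 -1.4704] 0.5369459688992665 1.4445692169007884 in dock [-139.76947416    1.5523226 ]
[ 0.5168 -0.1104 -1.4713] 0.48603095908094346 2.172974656836516 in dock [-138.07152303    0.63106742]
[ 0.5179 -0.1082 -1.466 ] 0.7846744533923043 1.5978059570476262 in dock [-140.22422448    1.87724515]
[-217.70711906   -2.34708469]
```

Emit:
carry_out(
  targets=[
    [[2,40,0],[0,0,0]],
    [[0,40,0],[0,0,0]],
    [[0,8,-4],[0,0,0]],
    [[0,0,-5],[0,0,0]],
    [[0,0,-3],[0,0,0]],
    [[0,0,-3],[0,0,0]],
    [[0,0,-3],[0,0,0]],
    [[0,0,-3],[0,0,0]],
    [[0,0,-3],[0,0,0]],
  ],
)

```text
time_s: 13.5
tool_pos: [0.5094, -0.0513, 0.0182]
tool_rot: [-89.8, -0.2, 5.4]
force: [-0.8, 7.7, 6.4]
grip_width: 0.048
```

Emit:
carry_out(
  targets=[
    [[0,0,-4],[0,0,0]],
    [[0,0,-4],[0,0,0]],
    [[0,0,-4],[0,0,0]],
    [[0,0,-4],[0,0,0]],
    [[0,0,-4],[0,0,0]],
    [[0,0,-4],[0,0,0]],
    [[0,0,-4],[0,0,0]],
    [[0,0,-4],[0,0,0]],
    [[0,0,-4],[0,0,0]],
    [[0,0,-4],[0,0,0]],
  ],
)

```text
time_s: 14.5
tool_pos: [0.5132, -0.0908, 0.0182]
tool_rot: [-89.8, -0.2, 5.5]
force: [-1.8, 7.7, 5.7]
grip_width: 0.0478
```

```bash
python3 look.py h
```

```text
{'time_s': 14.5, 'tool_pos': [0.5132, -0.0908, 0.0182], 'tool_rot': [-89.7765, -0.19, 5.4503], 'force': [-1.7973, 7.7383, 5.7082], 'grip_width': 0.0478}
```

View pics/top_h.png

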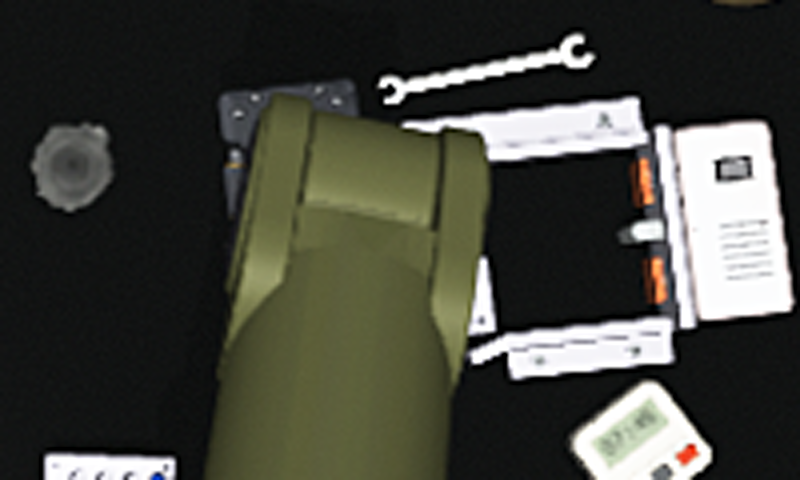

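View pics/scene_h.png

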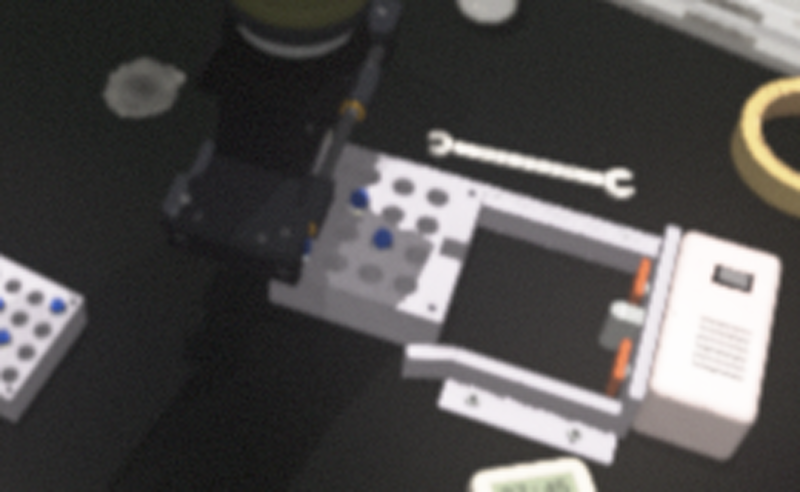

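Emit:
carry_out(
  targets=[
    [[-0.1,0,-4],[0,0,0]],
    [[-0.1,0,-4],[0,0,0]],
    [[-0.1,0,-4],[0,0,0]],
    [[-0.1,0,-4],[0,0,0]],
    [[0,0,-4],[0,0,0]],
    [[0,0,-4],[0,0,0]],
    [[0,0,-4],[0,0,0]],
    [[0,0,-4],[0,0,0]],
    [[0,0,-4],[0,0,0]],
  ],
)

```text
time_s: 15.5
tool_pos: [0.5161, -0.1267, 0.0181]
tool_rot: [-89.8, -0.2, 5.5]
force: [-1.6, 7.1, 6.4]
grip_width: 0.0474
```

Emit:
carry_out(
  targets=[
    [[0,0,-4],[0,0,0]],
    [[0,0,-4],[0,0,0]],
    [[0,0,-4],[0,0,0]],
    [[0,0,-4],[0,0,0]],
    [[0,0,-4],[0,0,0]],
    [[0,0,-4],[0,0,0]],
    [[0,0,-4],[0,0,0]],
    [[0,0,-4],[0,0,0]],
    [[0,0,-4],[0,0,0]],
  ],
)

```text
time_s: 16.4
tool_pos: [0.5194, -0.1624, 0.018]
tool_rot: [-89.8, -0.2, 5.5]
force: [-0.6, 8.4, 7.0]
grip_width: 0.0479
```

```bash
python3 look.py i
```

```text
{'time_s': 16.4, 'tool_pos': [0.5194, -0.1624, 0.018], 'tool_rot': [-89.7595, -0.1537, 5.4583], 'force': [-0.6114, 8.38, 6.9618], 'grip_width': 0.0479}
```

View pics/top_i.png

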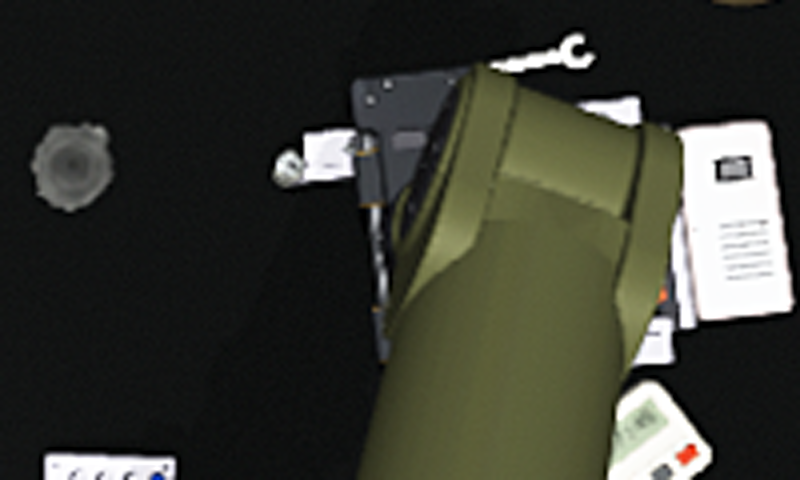

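View pics/scene_i.png

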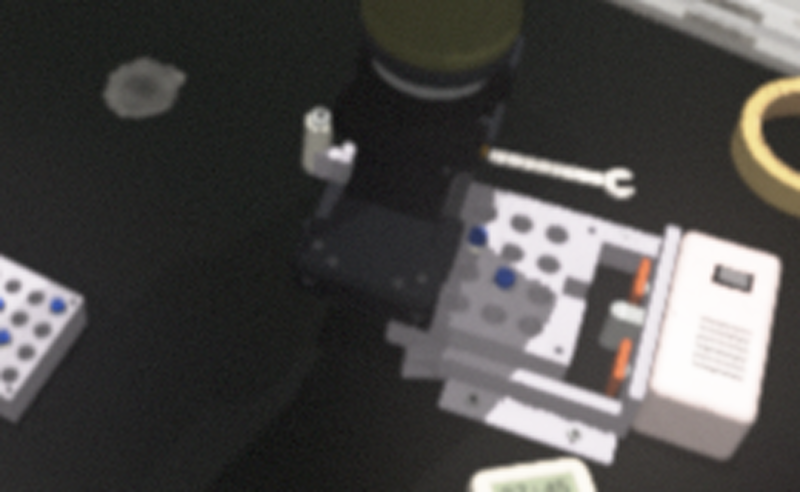

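Emit:
carry_out(
  targets=[
    [[0,-0.5,-3],[0,0,0]],
    [[0,-0.5,-3],[0,0,0]],
    [[0,0,-3],[0,0,0]],
    [[0,0,-3],[0,0,0]],
    [[0,0,-2],[0,0,0]],
    [[0,0,0],[0,0,0]],
  ],
)

```text
time_s: 17.1
tool_pos: [0.5196, -0.1792, 0.018]
tool_rot: [-89.9, -0.1, 5.3]
force: [-0.5, 5.3, 4.0]
grip_width: 0.0479
```

Emit:
carry_out(
  targets=[
    [[0.3,0,-2],[0,0,0]],
    [[0.3,0,-2],[0,0,0]],
    [[0,0,-1],[0,0,0]],
    [[0,0,0],[0,0,0]],
  ],
)

```text
time_s: 17.5
tool_pos: [0.5204, -0.1836, 0.0179]
tool_rot: [-89.9, -0.0, 5.3]
force: [-0.4, 5.1, 3.7]
grip_width: 0.0481
```

```bash
python3 look.py j
```

```text
{'time_s': 17.5, 'tool_pos': [0.5204, -0.1836, 0.0179], 'tool_rot': [-89.8871, -0.018, 5.3395], 'force': [-0.353, 5.1472, 3.7003], 'grip_width': 0.0481}
```

View pics/scene_j.png

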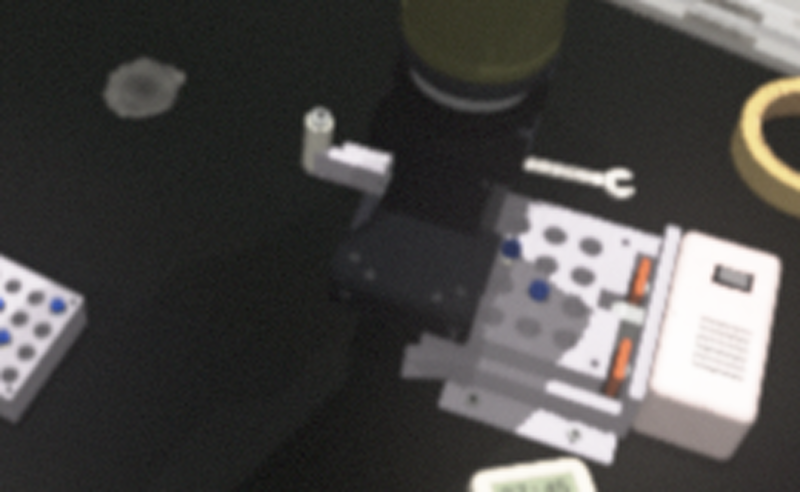

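Emit:
carry_out(
  targets=[
    [[0,0,-1],[0,0,0]],
    [[0,0,-1],[0,0,0]],
    [[0,0,-1],[0,0,0]],
    [[0,0,-1],[0,0,0]],
  ],
)

```text
time_s: 18.0
tool_pos: [0.5209, -0.1873, 0.018]
tool_rot: [-89.9, -0.0, 5.4]
force: [-1.2, 6.4, 3.7]
grip_width: 0.0476
```

Emit:
carry_out(
  targets=[
    [[0,0,-0.7],[0,0,0]],
    [[0,0,-0.7],[0,0,0]],
    [[0,0,0],[0,0,0]],
  ],
)

```text
time_s: 18.3
tool_pos: [0.521, -0.1888, 0.018]
tool_rot: [-89.9, -0.0, 5.4]
force: [0.5, 6.4, 4.3]
grip_width: 0.0479
```

Emit:
carry_out(
  targets=[
    [[0,0,-0.7],[0,0,0]],
    [[0,0,-0.7],[0,0,0]],
    [[0,0,0],[0,0,0]],
  ],
)

```text
time_s: 18.6
tool_pos: [0.521, -0.1889, 0.018]
tool_rot: [-89.8, -0.0, 5.4]
force: [-0.9, 8.3, 5.6]
grip_width: 0.0478
```

```bash
python3 look.py k
python3 - <<'E'
import numpy as np,cv2
im=np.load("scene.npy")[255:350,400:500]
cv2.imwrite("pics/sk.png",cv2.resize(im,None,fx=6,fy=6,interpolation=cv2.INTER_CUBIC)[:,:,::-1])
E
```

```text
{'time_s': 18.6, 'tool_pos': [0.521, -0.1889, 0.018], 'tool_rot': [-89.7758, -0.0016, 5.3728], 'force': [-0.8714, 8.339, 5.5699], 'grip_width': 0.0478}
```

View pics/sk.png

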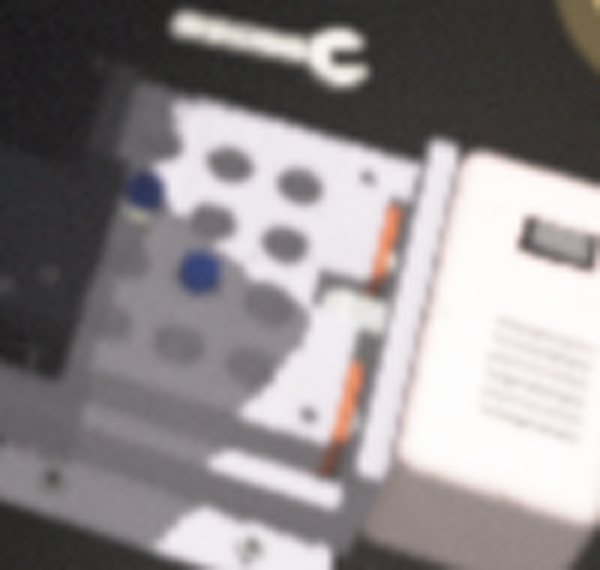

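Emit:
carry_out(
  targets=[
    [[0,-0.3,-0.8],[0,0,0]],
    [[0,-0.3,-0.8],[0,0,0]],
    [[0,0,-0.8],[0,0,0]],
    [[0,0,0],[0,0,0]],
  ],
)

```text
time_s: 19.1
tool_pos: [0.521, -0.1894, 0.018]
tool_rot: [-89.6, 0.1, 5.4]
force: [-1.6, 11.2, 5.1]
grip_width: 0.0479
```

Emit:
carry_out(
  targets=[
    [[0,-0.4,-0.8],[0,0,0]],
    [[0,-0.4,-0.8],[0,0,0]],
    [[0,0,-0.8],[0,0,0]],
    [[0,0,0],[0,0,0]],
  ],
)

```text
time_s: 19.5
tool_pos: [0.5209, -0.19, 0.018]
tool_rot: [-89.5, 0.1, 5.5]
force: [-0.4, 14.5, 1.9]
grip_width: 0.0476
```

Emit:
carry_out(
  targets=[
    [[0,0,-0.8],[0,0,0]],
    [[0,0,-0.6],[0,0,0]],
    [[0,0,0],[0,0,0]],
    [[0,0,0],[0,0,0]],
    [[0,0,0],[0,0,0]],
    [[0,0,0],[0,0,0]],
  ],
)

```text
time_s: 20.1
tool_pos: [0.5209, -0.1901, 0.018]
tool_rot: [-89.4, 0.1, 5.5]
force: [-1.4, 15.9, 2.9]
grip_width: 0.0478
```

```bash
python3 look.py l
python3 - <<'E'
import numpy as np,cv2
im=np.load("scene.npy")[255:350,400:500]
cv2.imwrite("pics/sl.png",cv2.resize(im,None,fx=6,fy=6,interpolation=cv2.INTER_CUBIC)[:,:,::-1])
E
```

```text
{'time_s': 20.1, 'tool_pos': [0.5209, -0.1901, 0.018], 'tool_rot': [-89.4083, 0.1353, 5.4951], 'force': [-1.3585, 15.9114, 2.9274], 'grip_width': 0.0478}
```

View pics/sl.png

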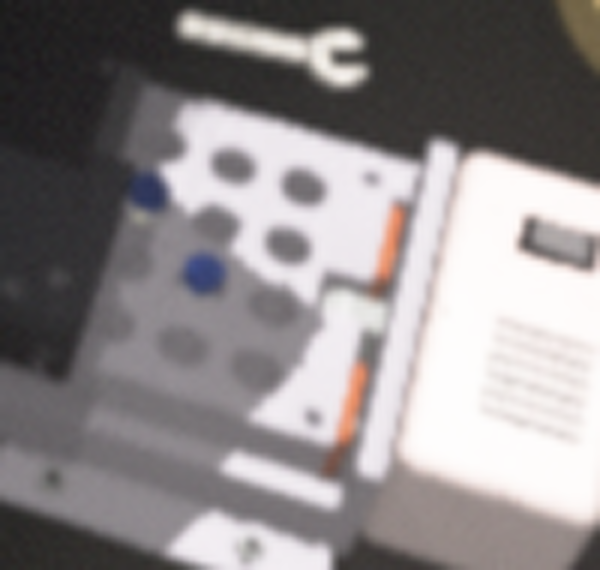

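Emit:
carry_out(
  targets=[
    [[0,0,3],[0,0,0]],
    [[0,0,4],[0,0,0]],
    [[0,0,5],[0,0,0]],
    [[0,0,10],[0,0,0]],
    [[0,0,10],[0,0,0]],
    [[0,-40,0],[0,0,0]],
    [[0,-40,10],[0,0,0]],
    [[0,-40,40],[0,0,0]],
    [[0,-20,45],[0,0,0]],
    [[0,0,45],[0,0,0]],
    [[0,0,45],[0,0,0]],
    [[0,0,45],[0,0,0]],
  ],
)

```text
time_s: 21.4
tool_pos: [0.497, 0.0603, 0.1547]
tool_rot: [-90.0, -0.1, 5.3]
force: [1.2, -0.2, -0.4]
grip_width: 0.0479
```

```bash
python3 look.py m
```

```text
{'time_s': 21.4, 'tool_pos': [0.497, 0.0603, 0.1547], 'tool_rot': [-90.001, -0.0919, 5.3063], 'force': [1.1886, -0.2486, -0.4447], 'grip_width': 0.0479}
```

View pics/top_m.png

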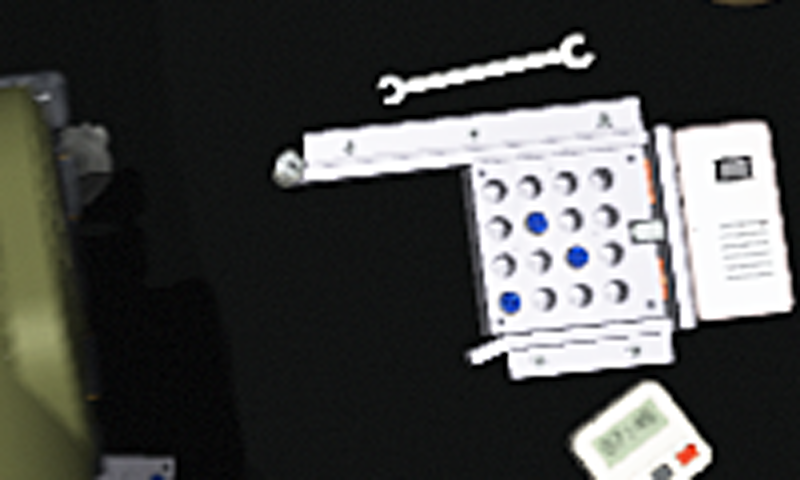

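View pics/scene_m.png

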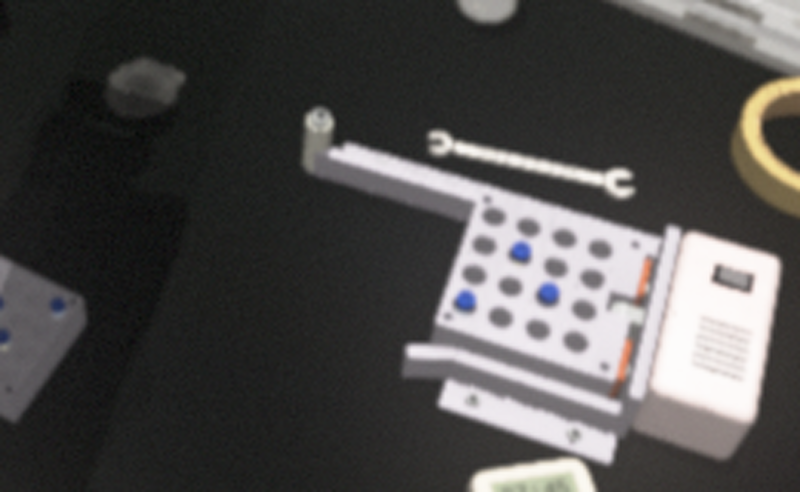

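Run:
```python
from h import *
import cv2
B,d=pickle.load(open("fit.pkl","rb"))
ss=lambda p:np.array([255+(p[0]+.5)*260/800-.5,205+(p[1]+.5)*160/492-.5])
obs=[("top",(472,166),(-50,50,40)),("top",(646,151),(50,50,40)),("top",(665,317),(50,-50,40)),("top",(488,333),(-50,-50,40)),("scene",(478,194),(-50,50,40)),("scene",(654,240),(50,50,40)),("scene",(611,375),(50,-50,40)),("scene",(437,325),(-50,-50,40))]
def r(q,w=(1,1)): return np.concatenate([w[n=="scene"]*(proj(n,pose(q,X))-(tp(p) if n=="top" else ss(p))) for n,p,X in obs])
R=lambda a:np.array([[np.cos(a),-np.sin(a)],[np.sin(a),np.cos(a)]])
for w in((1,1),(1,.02),(.02,1)):
    q=least_squares(r,[.53,-.25,-1.48],args=(w,)).x
    print(q.round(4),np.degrees(q[2]-d[2]),np.abs(r(q)).max(),"in dock",R(d[2]).T@(q[:2]-d[:2])*1e3)
for n in("top","scene"):
    im=np.load(n+".npy");c=im[220:280,405:470] if n=="top" else im[255:350,400:500]
    cv2.imwrite(f"pics/{n}_n.png",cv2.resize(c,None,fx=8 if n=="top" else 6,fy=8 if n=="top" else 6,interpolation=cv2.INTER_CUBIC)[:,:,::-1])
```

```text
[ 0.5281 -0.2496 -1.4813] -0.08696244406221743 2.5742304763988386 in dock [ 1.49905827 -0.80590011]
[ 0.5276 -0.2502 -1.4998] -1.1520958842574371 3.2049906442819633 in dock [ 2.09203405 -1.29253335]
[ 0.5284 -0.2492 -1.4689] 0.6202650350052908 2.1265031248528885 in dock [ 1.16976123 -0.41071423]
```

View pics/scene_n.png

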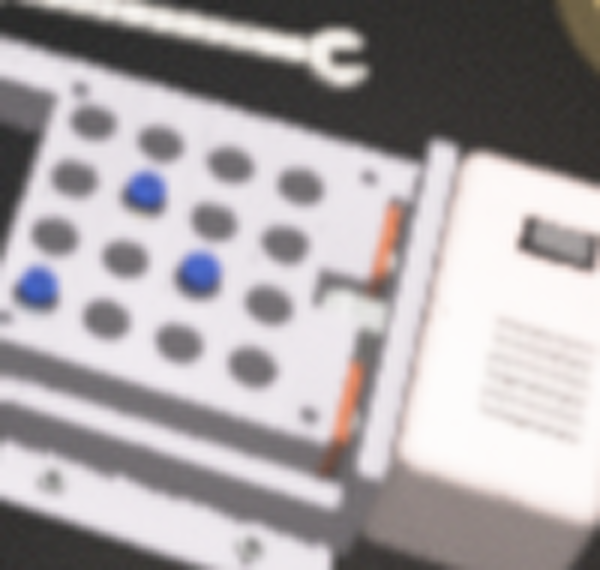

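View pics/top_n.png

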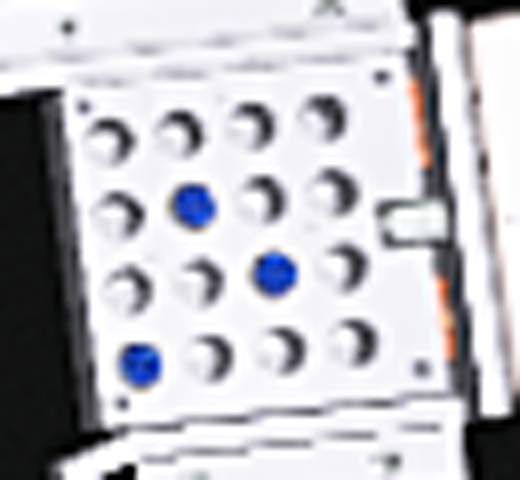

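Run:
```python
from cell import env
print(env.get_obs()["force"],env.get_obs()["time_s"]);print(env.sign_off())
```

```text
[ 0.27637786 -0.56138008  0.12737599] 21.5
the job is handed in; nothing more can be done
None
```

The block is in the dock with the key in its keyway, and the job is handed in at 21.5 s of the 72 s allowed; no verdict was reported.

**What I did:** I pushed the block against the corner post with two spread fingers and turned it a quarter turn on the post. Then I slid it along the long fence into the dock and pressed it home.

**Forces:** The press read about 16 N at the wrist, of which I estimate 9–11 N went to the pads once lane friction is taken off. The block gave about 1.2 mm under this and moved partly back when I let go, as spring-loaded pads would. Wrist readings stayed at about 16 N or less throughout. They were only read at the end of each move, so a short spike in between would not show.

**Last checks:**

| Check | Result | Limit |
|---|---|---|
| Along the dock (x) | about +1.5 mm | -2 to +4 mm |
| Sideways (y) | about -0.8 mm | ±4 mm |
| Angle to the dock, both cameras together | about -0.1° | 2.9° (0.05 rad) |

- **Cameras disagree on the angle:** fitted alone, the top camera gives -1.2° and the scene camera +0.6°. The corner pixels were picked by eye, with misfits of up to 3 px. Either value is within the limit.
- **Along the fence:** just after the turn, the tool position put the block 2–3 mm off the fence, but the camera fit had it flush at y = +1.5 mm. Both values meet step 2.
- **Surroundings:** the arm is about 0.3 m clear of the block, and the wrist force reads near zero. The spanner and timer look unmoved. I did not look again at the other bystanders, but the arm did not pass near them at working height.

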